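# Gauge the lathe sleeves and sort them by fit

### The job

Gauge the three aluminium spindle sleeves from the lane, in any order but one at a time: slide each one upright onto the brass gauge pin as far as it will go without forcing it (one has tipped over and must be stood up for this), and before you touch the next, stand it upright and let go in the green tray if it slid all the way down to the collar, or in the red tray if it stopped at the step. Leave everything else on the bench where it is.

Things in the scene. Friction and masses are not known exactly. Their poses are not given: they have to be found in the camera images.
- sleeve_1: plain aluminium sleeve (tube), outer diameter 36 mm, 40 mm long, about 70 g, both ends alike and open. Bore 22.5 mm if good, 17 mm if tight; among the three are both kinds. Origin in the middle of the tube, z along its axis (either end may be up). Stands upright in the lane at the start.
- sleeve_2: plain aluminium sleeve (tube), outer diameter 36 mm, 40 mm long, about 70 g, both ends alike and open. Bore 22.5 mm if good, 17 mm if tight; among the three are both kinds. Origin in the middle of the tube, z along its axis (either end may be up). Lies tipped over in the lane at the start, its axis within about 0.25 rad of the lane's x axis.
- sleeve_3: plain aluminium sleeve (tube), outer diameter 36 mm, 40 mm long, about 70 g, both ends alike and open. Bore 22.5 mm if good, 17 mm if tight; among the three are both kinds. Origin in the middle of the tube, z along its axis (either end may be up). Stands upright in the lane at the start.
- lane: fixed dark rubber-floored strip with a low blue rim, 330 mm (its x) by 74 mm (its y), floor 3 mm and rim 6 mm above the bench, rim 5 mm wide. Origin: centre of its underside. The sleeves occupy, in any order, its places at x = -120, -40 and +40 mm (within 8 mm in x, 6 mm in y); the felt cone stands at x = +120 mm, its right-hand end.
- gauge: fixed gauge: dark round foot, diameter 90 mm, 12 mm high, on it a steel collar, diameter 48 mm, its top 15 mm above the bench, and an upright stepped brass pin, its tip 71 mm above the bench. Origin: centre of the underside, z up along the pin. A good sleeve slides right down onto the collar (its middle then 35 mm above the bench).
- gauge_step (a point): point on the axis of the brass gauge pin at the foot of its conical step, 45 mm above the bench. Below: 20 mm diameter down to the collar. Above: cone 4 mm high narrowing to 14 mm, then 14 mm diameter for 15 mm, then a nose 7 mm high tapering to 6 mm. A tight sleeve is stopped by the cone, its middle 65 to 69 mm above the bench, and stays standing there if let go.
- tray_green: fixed low green tray for good sleeves, 110 mm (its x) by 90 mm (its y), rim 4 mm thick and 10 mm above the bench, floor about 4 mm above the bench. Origin at the centre of its underside. Room for two sleeves side by side along its x, at about -25 and +25 mm.
- tray_red: fixed low red tray for tight sleeves, same size and frame as the green one. To the right of the work area stand fixed machines up to 250 mm tall (polishing lathe and hood, y below -0.64 m, x 0.1 to 0.7 m); keep the arm clear of them.
- cone: white felt polishing cone on a blue hub, diameter 38 mm, 46 mm high, standing at the right-hand end of the lane. Origin at the centre of its underside. Bystander: leave it alone.
- cast: plaster dental cast, round, diameter 72 mm, 41 mm high. Origin at the centre of its underside. Bystander: leave it alone.
- burner: bench burner with black round foot of diameter 72 mm and steel tube, 109 mm high. Origin at the centre of its underside. Bystander: leave it alone.
- jar: amber jar with white cap, diameter 56 mm, 60 mm high. Origin at the centre of its underside. Bystander: leave it alone.
- bowl: green mixing bowl, rim diameter 100 mm, 50 mm high. Origin at the centre of its underside. Bystander: leave it alone.
- spatula: spatula 170 mm long lying along its own x, under 30 mm high. Bystander: leave it alone.
- brush: brush 160 mm long lying along its own x, under 30 mm high. Bystander: leave it alone.
- compound_bar: red-brown bar of polishing compound, 45 by 85 by 24 mm. Origin at the centre of its underside. Bystander: leave it alone.
Not all that is in view belongs to the job. What is shaped like the sleeve_3 but orange or purple is not meant.

How it is judged:
On the way, in this order (a step that is already met when the one before it is completed fails the run):
1. a first sleeve is on the gauge pin, slid down as far as it goes (((horizontal distance between sleeve_1 and gauge below 0.006 m and z of sleeve_1 in the frame of gauge below 0.04 m) or (horizontal distance between sleeve_2 and gauge below 0.006 m and z of sleeve_2 in the frame of gauge below 0.04 m) or (horizontal distance between sleeve_3 and gauge below 0.006 m and z of sleeve_3 in the frame of gauge below 0.074 m))), for 0.1 s.
2. a sleeve stands in the tray that its fit calls for, let go (((horizontal distance between sleeve_1 and tray_green below 0.06 m and z of sleeve_1 in the frame of tray_green below 0.03 m and contact force between sleeve_1 and the fingers below 0.2 N) or (horizontal distance between sleeve_2 and tray_green below 0.06 m and z of sleeve_2 in the frame of tray_green below 0.03 m and contact force between sleeve_2 and the fingers below 0.2 N) or (horizontal distance between sleeve_3 and tray_red below 0.06 m and z of sleeve_3 in the frame of tray_red below 0.03 m and contact force between sleeve_3 and the fingers below 0.2 N))), for 0.1 s.
3. with it there, a second sleeve is on the pin, down as far as it goes ((((horizontal distance between sleeve_1 and tray_green below 0.06 m and z of sleeve_1 in the frame of tray_green below 0.03 m and contact force between sleeve_1 and the fingers below 0.2 N) and (horizontal distance between sleeve_2 and gauge below 0.006 m and z of sleeve_2 in the frame of gauge below 0.04 m)) or ((horizontal distance between sleeve_1 and tray_green below 0.06 m and z of sleeve_1 in the frame of tray_green below 0.03 m and contact force between sleeve_1 and the fingers below 0.2 N) and (horizontal distance between sleeve_3 and gauge below 0.006 m and z of sleeve_3 in the frame of gauge below 0.074 m)) or ((horizontal distance between sleeve_2 and tray_green below 0.06 m and z of sleeve_2 in the frame of tray_green below 0.03 m and contact force between sleeve_2 and the fingers below 0.2 N) and (horizontal distance between sleeve_1 and gauge below 0.006 m and z of sleeve_1 in the frame of gauge below 0.04 m)) or ((horizontal distance between sleeve_2 and tray_green below 0.06 m and z of sleeve_2 in the frame of tray_green below 0.03 m and contact force between sleeve_2 and the fingers below 0.2 N) and (horizontal distance between sleeve_3 and gauge below 0.006 m and z of sleeve_3 in the frame of gauge below 0.074 m)) or ((horizontal distance between sleeve_3 and tray_red below 0.06 m and z of sleeve_3 in the frame of tray_red below 0.03 m and contact force between sleeve_3 and the fingers below 0.2 N) and (horizontal distance between sleeve_1 and gauge below 0.006 m and z of sleeve_1 in the frame of gauge below 0.04 m)) or ((horizontal distance between sleeve_3 and tray_red below 0.06 m and z of sleeve_3 in the frame of tray_red below 0.03 m and contact force between sleeve_3 and the fingers below 0.2 N) and (horizontal distance between sleeve_2 and gauge below 0.006 m and z of sleeve_2 in the frame of gauge below 0.04 m)))), for 0.1 s.
4. two sleeves stand in their trays, let go ((((horizontal distance between sleeve_1 and tray_green below 0.06 m and z of sleeve_1 in the frame of tray_green below 0.03 m and contact force between sleeve_1 and the fingers below 0.2 N) and (horizontal distance between sleeve_2 and tray_green below 0.06 m and z of sleeve_2 in the frame of tray_green below 0.03 m and contact force between sleeve_2 and the fingers below 0.2 N)) or ((horizontal distance between sleeve_1 and tray_green below 0.06 m and z of sleeve_1 in the frame of tray_green below 0.03 m and contact force between sleeve_1 and the fingers below 0.2 N) and (horizontal distance between sleeve_3 and tray_red below 0.06 m and z of sleeve_3 in the frame of tray_red below 0.03 m and contact force between sleeve_3 and the fingers below 0.2 N)) or ((horizontal distance between sleeve_2 and tray_green below 0.06 m and z of sleeve_2 in the frame of tray_green below 0.03 m and contact force between sleeve_2 and the fingers below 0.2 N) and (horizontal distance between sleeve_3 and tray_red below 0.06 m and z of sleeve_3 in the frame of tray_red below 0.03 m and contact force between sleeve_3 and the fingers below 0.2 N)))), for 0.1 s.
5. with those there, the last sleeve is on the pin, down as far as it goes ((((horizontal distance between sleeve_1 and tray_green below 0.06 m and z of sleeve_1 in the frame of tray_green below 0.03 m and contact force between sleeve_1 and the fingers below 0.2 N) and (horizontal distance between sleeve_2 and tray_green below 0.06 m and z of sleeve_2 in the frame of tray_green below 0.03 m and contact force between sleeve_2 and the fingers below 0.2 N) and (horizontal distance between sleeve_3 and gauge below 0.006 m and z of sleeve_3 in the frame of gauge below 0.074 m)) or ((horizontal distance between sleeve_1 and tray_green below 0.06 m and z of sleeve_1 in the frame of tray_green below 0.03 m and contact force between sleeve_1 and the fingers below 0.2 N) and (horizontal distance between sleeve_3 and tray_red below 0.06 m and z of sleeve_3 in the frame of tray_red below 0.03 m and contact force between sleeve_3 and the fingers below 0.2 N) and (horizontal distance between sleeve_2 and gauge below 0.006 m and z of sleeve_2 in the frame of gauge below 0.04 m)) or ((horizontal distance between sleeve_2 and tray_green below 0.06 m and z of sleeve_2 in the frame of tray_green below 0.03 m and contact force between sleeve_2 and the fingers below 0.2 N) and (horizontal distance between sleeve_3 and tray_red below 0.06 m and z of sleeve_3 in the frame of tray_red below 0.03 m and contact force between sleeve_3 and the fingers below 0.2 N) and (horizontal distance between sleeve_1 and gauge below 0.006 m and z of sleeve_1 in the frame of gauge below 0.04 m)))), for 0.1 s.
At the end, for the whole second after the job is handed in: Every good sleeve stands upright (within 0.12 rad, either end up) on the floor of the green tray and every tight one on that of the red tray, the axis within 45 mm of the tray's centre along its x and 36 mm along its y, all let go and at rest (x of sleeve_1 in the frame of tray_green between -0.045 and 0.045 m and y of sleeve_1 in the frame of tray_green between -0.036 and 0.036 m and z of each of sleeve_1, sleeve_2 in the frame of tray_green below 0.03 m and angle between the z axis of each of sleeve_1, sleeve_2, sleeve_3 and the z axis of gauge, either way round below 0.12 rad and contact force between each of sleeve_1, sleeve_2, sleeve_3 and the fingers below 0.2 N and linear speed of each of sleeve_1, sleeve_2, sleeve_3 below 0.03 m/s and x of sleeve_2 in the frame of tray_green between -0.045 and 0.045 m and y of sleeve_2 in the frame of tray_green between -0.036 and 0.036 m and x of sleeve_3 in the frame of tray_red between -0.045 and 0.045 m and y of sleeve_3 in the frame of tray_red between -0.036 and 0.036 m and z of sleeve_3 in the frame of tray_red below 0.03 m); the robot touches nothing.
It fails at once if something else on the bench was shifted by more than 30 mm or knocked over (distance of any of cone, cast, burner, jar, bowl, spatula, brush, compound_bar from where it was at the start of the episode above 0.03 m or angle between any of cone, cast, burner, jar, bowl, compound_bar's own z axis and vertical above 0.5 rad).
It fails at once if a sleeve was forced on the gauge (over 80 N) (contact force between any of sleeve_1, sleeve_2, sleeve_3 and gauge above 80 N).
It also fails if it takes over 72 s, if anything falls off the work surface, if the arm or the gripper's body presses on something with over 40 N, if the wrist force passes 120 N, or if a joint passes its speed limit or range.

### The arm

A 7-joint arm with a two-finger parallel gripper is mounted at the origin on the work surface. World frame = base frame: x ahead of the robot, y to its left, z up, the work surface at z = 0. Lengths are in m, angles in rad, forces in N, time in s.
With the tool pointing down it reaches from about 0.4 to 0.9 m from the base axis. Payload 5.5 kg.
Tool frame: the origin (TCP) lies at the very end of the fingers, on their centre line; the grasp point (between the pads) lies 19 mm behind it; z points along the fingers, y is the line along which they close (so a half turn about z gives the same grasp; the last joint's range is limited). The gripper opens to 85 mm and grips with 20 to 120 N. Pads are 22 mm wide; open, the fingers measure 114 mm over their backs; the gripper's body (76 mm by 85 mm) begins 54 mm behind the grasp point. The pads swing forward as they close: fully open they stand 13 mm farther back than shut.
Start: joints at [-0.868, 0.501, -0.427, 1.55, 0.221, 1.138, -0.21], TCP at [0.277, 0.588, 0.231] pointing down, gripper open.
Joint ranges: [-2.88, 2.88], [-0.31, 2.03], [-1.54, 1.56], [0.2, 2.42], [-1.41, 4.55], [0.19, 2.02], [-2.57, 2.57]. Speed limits (rad/s): [2.57, 2.57, 3.14, 3.14, 3.14, 3.14, 3.14].

### API

Orientations are given as [roll, pitch, yaw] about the fixed x, y, z axes, in that order (R = Rz(yaw) Ry(pitch) Rx(roll)).
In Python, from cell import sensors, vision, workorder gives the robot as it stands.
- The arm moves only by the tool drive_tool, never from a script. Its argument "increments" is a list of rows, each an object of numbers: "dx", "dy", "dz": the shift along the tool's x, y, z in m; "spin": the turn about the tool's z in rad; "gripper": the finger opening in m, from 0 to 0.0854. A call has 1 to 5 rows; each row shifts and turns the commanded pose from where the row before left it, along the tool's axes as they then stand; what a row does not reach is not made up. A row lasts 1/8 s, in which the tool goes at most 62.5 mm and 10.7 degrees, less where a joint would pass 70% of its speed; a pose out of reach is approached as far as the arm can. A call is refused whole if a number of a shift passes 0.0625 or a number of a turn 0.188, either way. A call with a gripper value outside its range is refused whole. The fingers move at their own pace and stop on an object; "force" is the grip in N (left out, the last holds). Time passes only in rows, so rows that do not move let the fingers close. It gives the time, the measured TCP pose, the force, the opening and the grip force at its end, in the units of the state.
- sensors.get_state(): the state, without advancing time (a new reading comes with each control period).
- vision.capture(name): name is "side" or "top"; returns a dict with "image" (400x640x3 uint8, blue, green, red), "depth" (400x640 float32, m along the optical axis (not along the pixel's ray), 0 where there is no reading), "mtx" (3x3 intrinsics, pixels), "k1" (the pictures are not rectified: a ray, as slopes to the right and down, at radius r is drawn at 1 + k1 r^2 times it, then the intrinsics apply), "R" (3x3) and "t" (3): a world point X has camera coordinates R X + t. Camera axes: x right, y down, z forward; pixel columns grow to the right and rows downward; lengths in m; the calibration is good to about 2 mm. A picture is of the moment at which its call begins.
- workorder.sign_off(): hands the job in; it is judged then, once.
The state is a dict: "time": time; "qpos": joint angles; "qvel": joint speeds; "tau": joint torques, N m; "eef_pos": TCP position; "eef_rot": TCP orientation; "wrist_force": force on the tool from outside, world axes, zero at the start; "moment": the same for the moment, N m; "opening": finger opening in m; "grasp_force": force on a finger pad.
Only numpy, scipy, OpenCV 4.12 (cv2) and the standard library are available. Lean on these libraries where they do the work, as an engineer would, in place of code of your own. Each camera call takes 0.05 s, during which the arm holds its last target. There are 200 camera calls.

## Working session

There is one attempt and no reset: what is moved stays moved. The work goes in short steps, Python scripts to look and compute and a tool call to move; the robot and the scene stay as the last step left them, time stands still between calls to the robot, and variables do not carry over. Pictures are saved under pics/ and viewed, at most 10 in all, crops included, and the job is handed in when it is done.

Besides the shell and the picture viewer there is one more tool, called after ">>>" by a JSON object that holds its "fn" and its "kwargs", one argument or row to a line. drive_tool: Moves the arm, as the interface text tells. Its arguments: {"type":"object","properties":{"increments":{"type":"array"},"force":{"type":"number"}},"required":["increments"]}

```bash
ls; mkdir -p pics
cat > h.py <<'E'
import numpy as np, cv2, json
from cell import sensors, vision, workorder
def snap(n):
    c=vision.capture(n); np.savez(f'{n}.npz',**c); return c
def load(n): return dict(np.load(f'{n}.npz'))
def ray(c,u,v):
    m=c['mtx']; x=(u-m[0,2])/m[0,0]; y=(v-m[1,2])/m[1,1]
    a,b=x,y
    for _ in range(20):
        s=1+c['k1']*(a*a+b*b); a,b=x/s,y/s
    return np.array([a,b,1.])
def onz(c,u,v,z):
    R,t=c['R'],c['t']; o=-R.T@t; d=R.T@ray(c,u,v); return o+d*(z-o[2])/d[2]
def bydepth(c,u,v):
    return c['R'].T@(ray(c,u,v)*c['depth'][int(v),int(u)]-c['t'])
def proj(c,X):
    p=c['R']@np.array(X)+c['t']; a,b=p[:2]/p[2]; s=1+c['k1']*(a*a+b*b)
    return c['mtx'][0,0]*a*s+c['mtx'][0,2], c['mtx'][1,1]*b*s+c['mtx'][1,2]
E
python3 - <<'E'
from h import *
for n in('top','side'):
    c=snap(n); cv2.imwrite(f'pics/{n}0.png',c['image']); print(n,-c['R'].T@c['t'],c['k1'])
print(sensors.get_state())
E
```

```text
pics
top [0.41670684 0.04641048 1.01768576] -0.018758838438811605
side [-0.04577105  0.60218841  0.51723366] -0.10317432227973646
{'time': 0.1, 'qpos': array([-0.86779315,  0.50175957, -0.42680858,  1.55132011,  0.22083044,
        1.1383028 , -0.21028431]), 'qvel': array([-0.00170021, -0.00163641, -0.00198839, -0.00285358,  0.00104719,
       -0.0008828 , -0.00071254]), 'tau': array([-1.19726616e-02, -5.70808482e+01, -5.83858520e+00, -2.81744474e+01,
        1.05468719e-02,  5.53539881e-03, -3.61833861e-05]), 'eef_pos': array([0.276529  , 0.58757016, 0.23037027]), 'eef_rot': array([-3.13986237e+00, -3.84021451e-05,  2.70186216e+00]), 'wrist_force': array([-0.77863494,  0.3846184 ,  0.31651857]), 'moment': array([-0.04842032, -0.00887961, -0.00371117]), 'grasp_force': 0.0, 'opening': 0.08521250470164743}
```

View pics/top0.png

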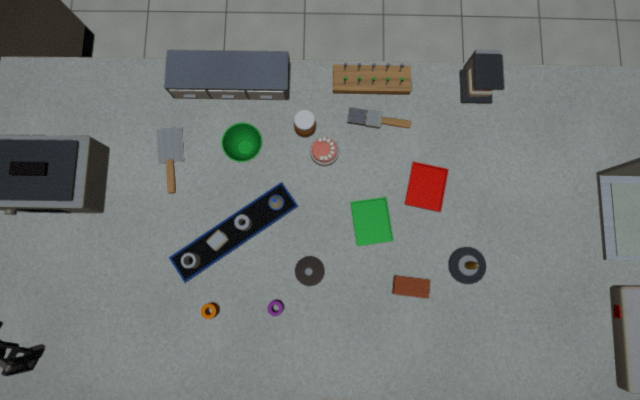

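View pics/side0.png

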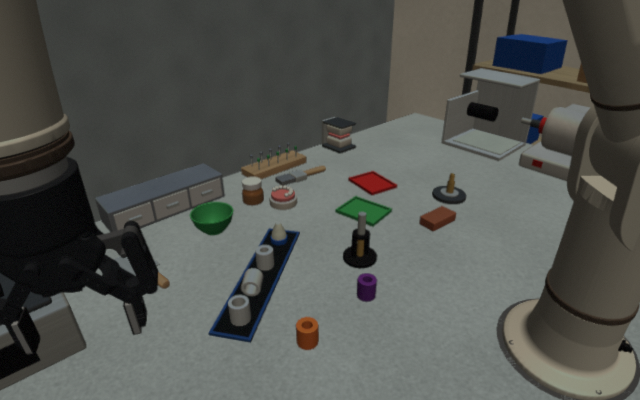

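Candidates (top view): bare aluminium tubes at (190,261) and (242,222) standing, (217,239) lying. The decoys are orange (209,311), purple (276,308), and the cone (277,202). The gauge is at (467,265); the burner (309,270) is not it. Now a close crop.

Run:
```python
from h import *
c=load('top'); im=c['image']
a=cv2.resize(im[180:290,160:300],None,fx=5.6,fy=5.4,interpolation=cv2.INTER_CUBIC)
cv2.imwrite('pics/lane.png',a)
b=cv2.resize(im[155:295,340:495],None,fx=5,fy=4.2,interpolation=cv2.INTER_CUBIC)
cv2.imwrite('pics/gauge.png',b)
hsv=cv2.cvtColor(im,cv2.COLOR_BGR2HSV)
from itertools import product
for n,lo,hi,z,roi in(('red',(0,150,60),(8,255,255),.01,(400,150,460,220)),('green',(45,100,40),(80,255,255),.01,(340,190,400,255)),('lane',(100,120,60),(125,255,255),.006,(160,175,305,290))):
    m=cv2.inRange(hsv,lo,hi); k=np.zeros_like(m); x0,y0,x1,y1=roi; k[y0:y1,x0:x1]=m[y0:y1,x0:x1]
    p=cv2.findNonZero(k); 
    q=np.array([onz(c,u,v,z)[:2] for u,v in p[:,0].astype(float)],np.float32)
    r=cv2.minAreaRect(q*1000); print(n,r, cv2.boxPoints(r).round(1).tolist())
for u,v,z in((190,261,.043),(242,222,.043),(217,239,.039),(467,265,.015),(472,266,.071),(309,270,.01),(209,311,.04),(276,308,.04)): print(u,v,onz(c,u,v,z).round(4),bydepth(c,u,v).round(4))
```

```text
red ((613.129150390625, -215.20985412597656), (89.17393493652344, 109.46636199951172), 78.59539794921875) [[550.7000122070312, -248.10000610351562], [658.0, -269.70001220703125], [675.5999755859375, -182.3000030517578], [568.2999877929688, -160.6999969482422]]
green ((524.7899780273438, -79.00405883789062), (109.29969024658203, 89.39724731445312), 9.001571655273438) [[463.79998779296875, -43.400001525878906], [477.79998779296875, -131.6999969482422], [585.7999877929688, -114.5999984741211], [571.7999877929688, -26.299999237060547]]
lane ((493.96673583984375, 256.4859619140625), (72.10515594482422, 327.55621337890625), 35.31013107299805) [[369.8999938964844, 369.29998779296875], [559.2000122070312, 102.0], [618.0999755859375, 143.6999969482422], [428.70001220703125, 411.0]]
190 261 [0.4202 0.3476 0.043 ] [ 4.204e-01  3.609e-01 -3.000e-04]
242 222 [0.5133 0.2302 0.043 ] [0.5171 0.2374 0.0047]
217 239 [0.4726 0.2882 0.039 ] [0.4728 0.289  0.0356]
467 265 [ 0.4213 -0.3074  0.015 ] [ 0.4212 -0.2992  0.0382]
472 266 [ 0.419 -0.299  0.071] [ 0.419  -0.3032  0.0594]
309 270 [0.4038 0.0709 0.01  ] [0.405  0.0685 0.111 ]
209 311 [0.3072 0.298  0.04  ] [ 0.3025  0.3087 -0.0015]
276 308 [0.3166 0.1443 0.04  ] [0.3126 0.1482 0.0006]
```

View pics/lane.png

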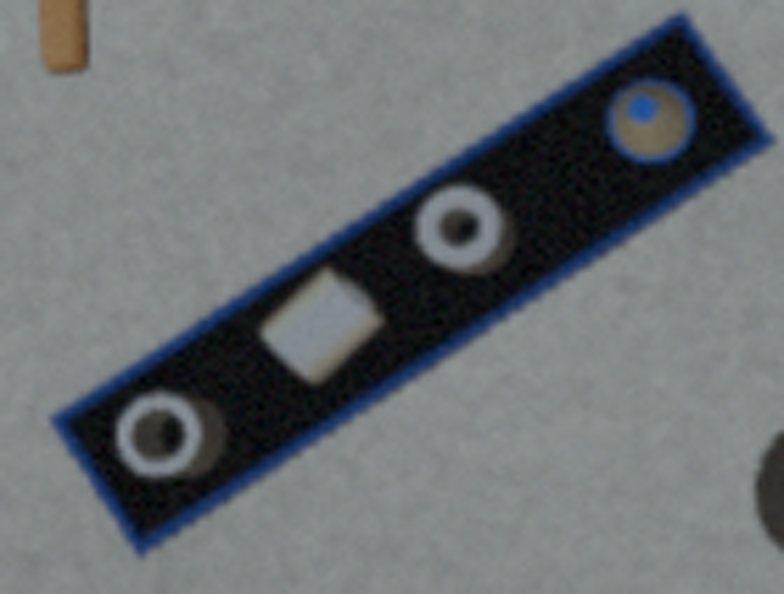

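View pics/gauge.png

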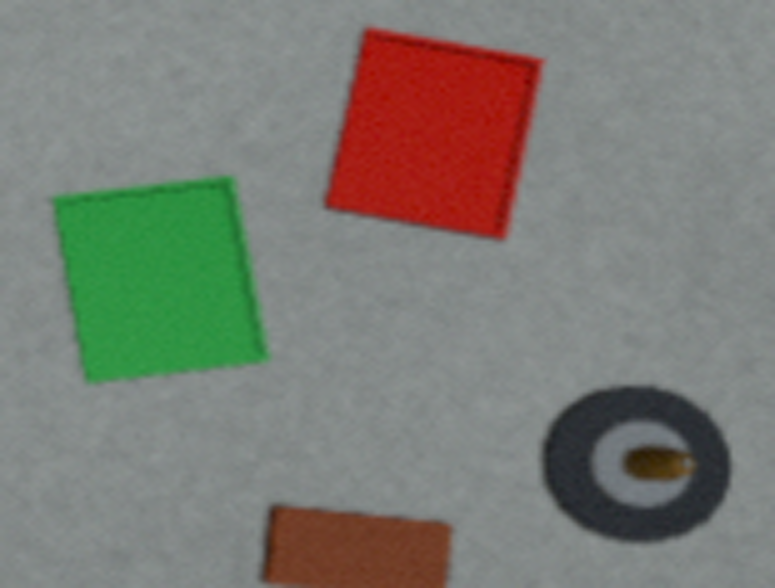

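Run:
```python
from h import *
c=load('top'); s=load('side')
L=lambda X,Y:(160+(X+.5)/5.6-.5,180+(Y+.5)/5.4-.5); G=lambda X,Y:(340+(X+.5)/5-.5,155+(Y+.5)/4.2-.5)
for n,p,z in(('left',L(159,435),.043),('right',L(459.5,228.5),.043),('tip',G(689,463),.071),('foot',G(640.5,464),.012),('coll',G(642,464),.015)):
    X=onz(c,*p,z);print(n,X.round(4),'side px',np.round(proj(s,X),1))
for a in((330,268),(382,320),(318,385),(262,330),(322,326)): print(onz(c,*L(*a),.025).round(4))
im=s['image']
a=cv2.resize(im[165:210,420:480],None,fx=6,fy=6,interpolation=cv2.INTER_CUBIC)
b=cv2.resize(im[240:330,222:282],None,fx=4,fy=4,interpolation=cv2.INTER_CUBIC)
o=np.zeros((400,640,3),np.uint8); o[:270,:360]=a; o[:360,380:620]=b
cv2.imwrite('pics/s1.png',o)
```

```text
left [0.4221 0.3524 0.043 ] side px [238.5 301.6]
right [0.5136 0.2311 0.043 ] side px [264.3 249.6]
tip [ 0.4217 -0.3113  0.071 ] side px [452.5 172.5]
foot [ 0.4211 -0.3102  0.012 ] side px [449.1 192.6]
coll [ 0.4211 -0.3098  0.015 ] side px [449.2 191.7]
[0.4968 0.2892 0.025 ]
[0.4742 0.2658 0.025 ]
[0.4452 0.2917 0.025 ]
[0.4689 0.3168 0.025 ]
[0.4711 0.2913 0.025 ]
```

View pics/s1.png

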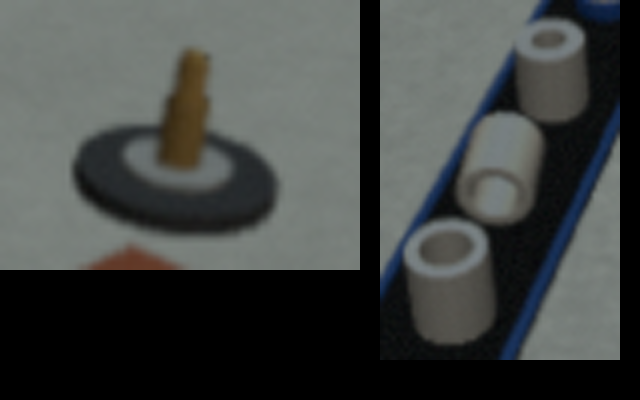

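>>> {"fn": "drive_tool", "kwargs": {
  "increments": [
    {"spin": -0.15},
    {"spin": -0.15},
    {"spin": -0.14},
    {"dx": 0}
  ],
  "force": 30
}}

```text
invalid input at $.increments[0]: expected keys dx, dy, dz, spin, gripper
```

```bash
python3 -c "
from h import *
print(sensors.get_state()['qpos'])"
```

```text
[-0.86779315  0.50175957 -0.42680858  1.55132011  0.22083044  1.1383028
 -0.21028431]
```

Both views agree on the sleeves (side px 239,302 and 264,250) and the pin tip (452,173). The left sleeve shows a wide bore and the right one a narrow bore.

>>> {"fn": "drive_tool", "kwargs": {
  "increments": [
    {"dx": 0,"dy": 0,"dz": 0,"spin": -0.15,"gripper": 0.085},
    {"dx": 0,"dy": 0,"dz": 0,"spin": -0.15,"gripper": 0.085},
    {"dx": 0,"dy": 0,"dz": 0,"spin": -0.14,"gripper": 0.085},
    {"dx": 0,"dy": 0,"dz": 0,"spin": 0,"gripper": 0.085}
  ],
  "force": 30
}}

```text
time: 0.6
eef_pos: [0.2766, 0.5878, 0.2307]
eef_rot: [-3.141, -0.001, 3.141]
wrist_force: [-0.2, -0.4, 0.3]
opening: 0.0852
grasp_force: 0.0
```

```bash
python3 -c "
from h import *
s=sensors.get_state();print(s['qpos'],s['eef_pos'],s['eef_rot'])"
```

```text
[-0.80479727  0.51778377 -0.51887434  1.54856176  0.27183479  1.1488701
  0.19041589] [0.27664317 0.58778382 0.23071219] [-3.14077924e+00 -7.93285892e-04  3.14053277e+00]
```

>>> {"fn": "drive_tool", "kwargs": {
  "increments": [
    {"dx": -0.03,"dy": -0.047,"dz": 0.02,"spin": 0,"gripper": 0.085},
    {"dx": -0.03,"dy": -0.047,"dz": 0.02,"spin": 0,"gripper": 0.085},
    {"dx": -0.03,"dy": -0.047,"dz": 0.03,"spin": 0,"gripper": 0.085},
    {"dx": -0.03,"dy": -0.047,"dz": 0.03,"spin": 0,"gripper": 0.085},
    {"dx": -0.0255,"dy": -0.0475,"dz": 0.03,"spin": 0,"gripper": 0.085}
  ]
}}

```text
time: 1.23
eef_pos: [0.4228, 0.3523, 0.1014]
eef_rot: [3.141, 0.001, 3.138]
wrist_force: [1.1, 0.7, -1.5]
opening: 0.0851
grasp_force: 0.0
```

>>> {"fn": "drive_tool", "kwargs": {
  "increments": [
    {"dx": 0,"dy": 0,"dz": 0,"spin": 0,"gripper": 0.085},
    {"dx": 0,"dy": 0,"dz": 0,"spin": 0,"gripper": 0.085}
  ]
}}

```text
time: 1.48
eef_pos: [0.4214, 0.3544, 0.1022]
eef_rot: [3.141, -0.0, 3.139]
wrist_force: [-0.1, 0.2, 0.3]
opening: 0.0849
grasp_force: 0.0
```

>>> {"fn": "drive_tool", "kwargs": {
  "increments": [
    {"dx": 0,"dy": -0.001,"dz": 0.044,"spin": 0,"gripper": 0.085},
    {"dx": 0,"dy": 0,"dz": 0.044,"spin": 0,"gripper": 0.085},
    {"dx": 0,"dy": 0,"dz": 0,"spin": 0,"gripper": 0.03},
    {"dx": 0,"dy": 0,"dz": 0,"spin": 0,"gripper": 0.03},
    {"dx": 0,"dy": 0,"dz": 0,"spin": 0,"gripper": 0.03}
  ]
}}

```text
time: 2.1
eef_pos: [0.4226, 0.3549, 0.0165]
eef_rot: [3.139, 0.003, -3.141]
wrist_force: [-1.7, 0.3, 4.3]
opening: 0.0358
grasp_force: 29.5
```

>>> {"fn": "drive_tool", "kwargs": {
  "increments": [
    {"dx": 0,"dy": 0,"dz": 0,"spin": 0,"gripper": 0.03},
    {"dx": 0,"dy": 0,"dz": 0,"spin": 0,"gripper": 0.03},
    {"dx": 0,"dy": 0,"dz": 0,"spin": 0,"gripper": 0.03}
  ]
}}

```text
time: 2.48
eef_pos: [0.4225, 0.3549, 0.0165]
eef_rot: [3.138, 0.003, -3.141]
wrist_force: [-2.0, 1.9, 7.4]
opening: 0.0359
grasp_force: 29.9
```

>>> {"fn": "drive_tool", "kwargs": {
  "increments": [
    {"dx": 0,"dy": 0,"dz": -0.04,"spin": 0,"gripper": 0.03},
    {"dx": 0,"dy": 0,"dz": -0.055,"spin": 0,"gripper": 0.03},
    {"dx": -0.01,"dy": -0.03,"dz": -0.055,"spin": 0,"gripper": 0.03},
    {"dx": -0.02,"dy": -0.055,"dz": 0,"spin": 0,"gripper": 0.03},
    {"dx": 0,"dy": -0.055,"dz": 0,"spin": 0,"gripper": 0.03}
  ]
}}

```text
time: 3.1
eef_pos: [0.4539, 0.212, 0.1656]
eef_rot: [3.14, 0.005, 3.141]
wrist_force: [1.0, -0.5, -1.0]
opening: 0.0357
grasp_force: 30.5
```

>>> {"fn": "drive_tool", "kwargs": {
  "increments": [
    {"dx": 0,"dy": -0.055,"dz": 0,"spin": 0,"gripper": 0.03},
    {"dx": 0,"dy": -0.055,"dz": 0,"spin": 0,"gripper": 0.03},
    {"dx": 0,"dy": -0.055,"dz": 0,"spin": 0,"gripper": 0.03},
    {"dx": 0,"dy": -0.055,"dz": 0,"spin": 0,"gripper": 0.03},
    {"dx": 0,"dy": -0.055,"dz": 0,"spin": 0,"gripper": 0.03}
  ]
}}

```text
time: 3.72
eef_pos: [0.4517, -0.0635, 0.1646]
eef_rot: [-3.141, 0.003, -3.141]
wrist_force: [0.8, 0.6, -1.4]
opening: 0.0358
grasp_force: 30.5
```

>>> {"fn": "drive_tool", "kwargs": {
  "increments": [
    {"dx": 0,"dy": -0.055,"dz": 0,"spin": 0,"gripper": 0.03},
    {"dx": 0,"dy": -0.055,"dz": 0,"spin": 0,"gripper": 0.03},
    {"dx": 0,"dy": -0.05,"dz": 0,"spin": 0,"gripper": 0.03},
    {"dx": 0,"dy": -0.04,"dz": 0,"spin": 0,"gripper": 0.03},
    {"dx": 0,"dy": 0,"dz": 0,"spin": 0,"gripper": 0.03}
  ]
}}

```text
time: 4.35
eef_pos: [0.4509, -0.266, 0.1643]
eef_rot: [-3.139, 0.002, 3.135]
wrist_force: [-0.3, 0.8, -1.5]
opening: 0.036
grasp_force: 30.5
```

```bash
python3 -c "
from h import *
s=sensors.get_state();print(s['qpos'],s['qvel'].round(3),s['eef_pos'],s['eef_rot'],s['wrist_force'])"
```

```text
[ 0.65186408  0.33264049 -0.20412654  1.9382772   0.08820598  0.87657158
  1.96672738] [-0.041 -0.014 -0.059  0.04  -0.025  0.005 -0.029] [ 0.45086943 -0.26598358  0.1642509 ] [-3.13916740e+00  1.52966261e-03  3.13523901e+00] [-0.33698483  0.81126279 -1.54050337]
```

>>> {"fn": "drive_tool", "kwargs": {
  "increments": [
    {"dx": 0.015,"dy": -0.022,"dz": 0.02,"spin": 0,"gripper": 0.03},
    {"dx": 0.0145,"dy": -0.0225,"dz": 0.04,"spin": 0,"gripper": 0.03},
    {"dx": 0,"dy": 0,"dz": 0,"spin": 0,"gripper": 0.03},
    {"dx": 0,"dy": 0,"dz": 0,"spin": 0,"gripper": 0.03},
    {"dx": 0,"dy": 0,"dz": 0,"spin": 0,"gripper": 0.03}
  ]
}}

```text
time: 4.97
eef_pos: [0.4239, -0.3054, 0.1047]
eef_rot: [-3.141, 0.003, -3.139]
wrist_force: [-0.5, 0.3, 0.2]
opening: 0.0359
grasp_force: 30.5
```

Run:
```python
from h import *
for k in range(1):
    c=snap('top');s=snap('side')
st=[sensors.get_state()['eef_pos'] for _ in range(3)];print(st)
a=cv2.resize(c['image'][235:295,430:500],None,fx=5,fy=5,interpolation=cv2.INTER_CUBIC)
b=cv2.resize(s['image'][135:210,410:490],None,fx=5,fy=5,interpolation=cv2.INTER_CUBIC)
o=np.zeros((380,780,3),np.uint8); o[:300,:350]=a; o[:375,370:770]=b
cv2.imwrite('pics/g1.png',o)
```

```text
[array([ 0.42343039, -0.30563522,  0.10442962]), array([ 0.42343039, -0.30563522,  0.10442962]), array([ 0.42343039, -0.30563522,  0.10442962])]
```

View pics/g1.png

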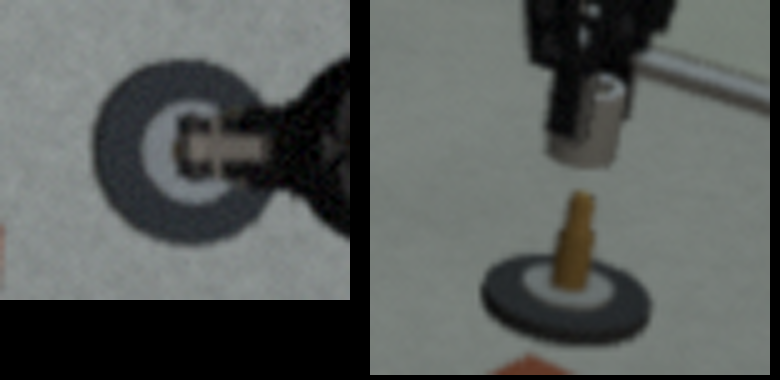

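Run:
```python
from h import *
s=load('side')
for x,y in((.4234,-.3056),(.4215,-.3108)):
  p=[proj(s,(x+.018*np.cos(a),y+.018*np.sin(a),.091)) for a in np.linspace(0,6.28,60)]
  p=(np.array(p)-[410,135]+.4)*5+[370,0]
  print(x,y,p.min(0),p.max(0),p.mean(0))
```

```text
0.4234 -0.3056 [546.17095165 142.95930725] [616.71314784 171.13910575] [580.92735748 156.78704875]
0.4215 -0.3108 [554.62653836 141.36117118] [625.05753662 169.43429208] [589.32528074 155.13664185]
```

>>> {"fn": "drive_tool", "kwargs": {
  "increments": [
    {"dx": 0.0015,"dy": -0.005,"dz": 0.0,"spin": 0,"gripper": 0.03},
    {"dx": 0,"dy": 0,"dz": 0,"spin": 0,"gripper": 0.03},
    {"dx": 0,"dy": 0,"dz": 0,"spin": 0,"gripper": 0.03}
  ]
}}

```text
time: 5.45
eef_pos: [0.4204, -0.3113, 0.1032]
eef_rot: [3.142, -0.0, 3.141]
wrist_force: [0.0, -0.5, -1.2]
opening: 0.0359
grasp_force: 30.5
```

>>> {"fn": "drive_tool", "kwargs": {
  "increments": [
    {"dx": -0.001,"dy": 0,"dz": 0.015,"spin": 0,"gripper": 0.03},
    {"dx": 0,"dy": 0,"dz": 0.015,"spin": 0,"gripper": 0.03},
    {"dx": 0,"dy": 0,"dz": 0.008,"spin": 0,"gripper": 0.03},
    {"dx": 0,"dy": 0,"dz": 0,"spin": 0,"gripper": 0.03}
  ]
}}

```text
time: 5.95
eef_pos: [0.4207, -0.3105, 0.064]
eef_rot: [3.14, -0.002, -3.141]
wrist_force: [0.1, 0.1, -0.9]
opening: 0.036
grasp_force: 30.5
```

>>> {"fn": "drive_tool", "kwargs": {
  "increments": [
    {"dx": 0,"dy": 0,"dz": 0.006,"spin": 0,"gripper": 0.03},
    {"dx": 0,"dy": 0,"dz": 0.004,"spin": 0,"gripper": 0.03},
    {"dx": 0,"dy": 0,"dz": 0,"spin": 0,"gripper": 0.03}
  ]
}}

```text
time: 6.32
eef_pos: [0.4213, -0.3111, 0.055]
eef_rot: [3.141, -0.0, -3.141]
wrist_force: [0.1, 0.3, -0.8]
opening: 0.0358
grasp_force: 30.5
```

>>> {"fn": "drive_tool", "kwargs": {
  "increments": [
    {"dx": 0,"dy": 0,"dz": 0.01,"spin": 0,"gripper": 0.03},
    {"dx": 0,"dy": 0,"dz": 0.01,"spin": 0,"gripper": 0.03},
    {"dx": 0,"dy": 0,"dz": 0.005,"spin": 0,"gripper": 0.03},
    {"dx": 0,"dy": 0,"dz": 0,"spin": 0,"gripper": 0.03},
    {"dx": 0,"dy": 0,"dz": 0,"spin": 0,"gripper": 0.03}
  ]
}}

```text
time: 6.95
eef_pos: [0.4217, -0.3112, 0.0303]
eef_rot: [-3.142, 0.0, -3.141]
wrist_force: [-0.1, -0.0, -0.7]
opening: 0.0361
grasp_force: 30.5
```

>>> {"fn": "drive_tool", "kwargs": {
  "increments": [
    {"dx": 0,"dy": 0,"dz": 0,"spin": 0,"gripper": 0.046},
    {"dx": 0,"dy": 0,"dz": 0,"spin": 0,"gripper": 0.046},
    {"dx": 0,"dy": 0,"dz": 0,"spin": 0,"gripper": 0.03},
    {"dx": 0,"dy": 0,"dz": 0,"spin": 0,"gripper": 0.03},
    {"dx": 0,"dy": 0,"dz": 0,"spin": 0,"gripper": 0.03}
  ]
}}

```text
time: 7.58
eef_pos: [0.4217, -0.3114, 0.0308]
eef_rot: [-3.141, 0.0, -3.141]
wrist_force: [-0.5, 0.8, 6.2]
opening: 0.0359
grasp_force: 29.8
```

>>> {"fn": "drive_tool", "kwargs": {
  "increments": [
    {"dx": 0,"dy": 0,"dz": -0.02,"spin": 0,"gripper": 0.03},
    {"dx": 0,"dy": 0,"dz": -0.03,"spin": 0,"gripper": 0.03},
    {"dx": 0,"dy": 0,"dz": -0.03,"spin": 0,"gripper": 0.03},
    {"dx": 0,"dy": 0,"dz": 0,"spin": 0,"gripper": 0.03}
  ]
}}

```text
time: 8.07
eef_pos: [0.423, -0.3122, 0.1123]
eef_rot: [-3.139, 0.004, -3.141]
wrist_force: [-0.3, 0.1, -0.7]
opening: 0.0358
grasp_force: 30.5
```

>>> {"fn": "drive_tool", "kwargs": {
  "increments": [
    {"dx": -0.02,"dy": 0.036,"dz": 0,"spin": 0,"gripper": 0.03},
    {"dx": -0.028,"dy": 0.052,"dz": 0,"spin": 0,"gripper": 0.03},
    {"dx": -0.028,"dy": 0.052,"dz": 0,"spin": 0,"gripper": 0.03},
    {"dx": -0.028,"dy": 0.052,"dz": 0,"spin": 0,"gripper": 0.03},
    {"dx": -0.0245,"dy": 0.044,"dz": 0,"spin": 0,"gripper": 0.03}
  ]
}}

```text
time: 8.7
eef_pos: [0.5499, -0.0725, 0.1089]
eef_rot: [3.141, -0.002, -3.14]
wrist_force: [0.6, -0.6, -1.4]
opening: 0.0357
grasp_force: 30.5
```

>>> {"fn": "drive_tool", "kwargs": {
  "increments": [
    {"dx": 0,"dy": 0,"dz": 0.025,"spin": 0,"gripper": 0.03},
    {"dx": 0,"dy": 0,"dz": 0.025,"spin": 0,"gripper": 0.03},
    {"dx": 0,"dy": 0,"dz": 0,"spin": 0,"gripper": 0.03},
    {"dx": 0,"dy": 0,"dz": 0,"spin": 0,"gripper": 0.03}
  ]
}}

```text
time: 9.2
eef_pos: [0.5498, -0.0752, 0.0602]
eef_rot: [3.141, -0.0, -3.142]
wrist_force: [0.0, 0.9, -0.7]
opening: 0.0355
grasp_force: 30.5
```

>>> {"fn": "drive_tool", "kwargs": {
  "increments": [
    {"dx": 0,"dy": 0,"dz": 0.025,"spin": 0,"gripper": 0.03},
    {"dx": 0,"dy": 0,"dz": 0.01,"spin": 0,"gripper": 0.03},
    {"dx": 0,"dy": 0,"dz": 0.004,"spin": 0,"gripper": 0.03},
    {"dx": 0,"dy": 0,"dz": 0,"spin": 0,"gripper": 0.03},
    {"dx": 0,"dy": 0,"dz": 0,"spin": 0,"gripper": 0.03}
  ]
}}

```text
time: 9.82
eef_pos: [0.5506, -0.0752, 0.022]
eef_rot: [-3.141, 0.001, -3.141]
wrist_force: [0.2, 1.3, -0.7]
opening: 0.0357
grasp_force: 30.5
```

>>> {"fn": "drive_tool", "kwargs": {
  "increments": [
    {"dx": 0,"dy": 0,"dz": 0,"spin": 0,"gripper": 0.05},
    {"dx": 0,"dy": 0,"dz": 0,"spin": 0,"gripper": 0.07},
    {"dx": 0,"dy": 0,"dz": 0,"spin": 0,"gripper": 0.085},
    {"dx": 0,"dy": 0,"dz": -0.02,"spin": 0,"gripper": 0.085},
    {"dx": 0,"dy": 0,"dz": -0.05,"spin": 0,"gripper": 0.085}
  ]
}}

```text
time: 10.45
eef_pos: [0.548, -0.0749, 0.0909]
eef_rot: [3.141, -0.005, -3.141]
wrist_force: [2.2, 0.7, 0.3]
opening: 0.085
grasp_force: 0.0
```

>>> {"fn": "drive_tool", "kwargs": {
  "increments": [
    {"dx": 0,"dy": 0,"dz": -0.02,"spin": 0,"gripper": 0.085},
    {"dx": 0,"dy": 0.05,"dz": 0,"spin": 0,"gripper": 0.085},
    {"dx": 0,"dy": 0.055,"dz": 0,"spin": 0,"gripper": 0.085},
    {"dx": 0,"dy": 0.055,"dz": 0,"spin": 0,"gripper": 0.085},
    {"dx": 0,"dy": 0.055,"dz": 0,"spin": 0,"gripper": 0.085}
  ]
}}

```text
time: 11.08
eef_pos: [0.5503, 0.1416, 0.113]
eef_rot: [3.141, 0.002, 3.141]
wrist_force: [0.1, 0.0, 0.3]
opening: 0.0851
grasp_force: 0.0
```

>>> {"fn": "drive_tool", "kwargs": {
  "increments": [
    {"dx": 0.018,"dy": 0.045,"dz": 0,"spin": 0,"gripper": 0.085},
    {"dx": 0.018,"dy": 0.045,"dz": 0,"spin": 0,"gripper": 0.085},
    {"dx": 0,"dy": 0,"dz": 0,"spin": 0,"gripper": 0.085},
    {"dx": 0,"dy": 0,"dz": 0,"spin": 0,"gripper": 0.085}
  ]
}}

```text
time: 11.58
eef_pos: [0.5143, 0.2297, 0.1123]
eef_rot: [-3.141, 0.001, -3.141]
wrist_force: [-0.0, -1.4, -0.3]
opening: 0.0848
grasp_force: 0.0
```

Run:
```python
from h import *
s=snap('side');print(sensors.get_state()['eef_pos'])
cv2.imwrite('pics/s2.png',cv2.resize(s['image'][160:360,200:420],None,fx=3,fy=3,interpolation=cv2.INTER_CUBIC))
```

```text
[0.51466898 0.22866471 0.11201165]
```

View pics/s2.png

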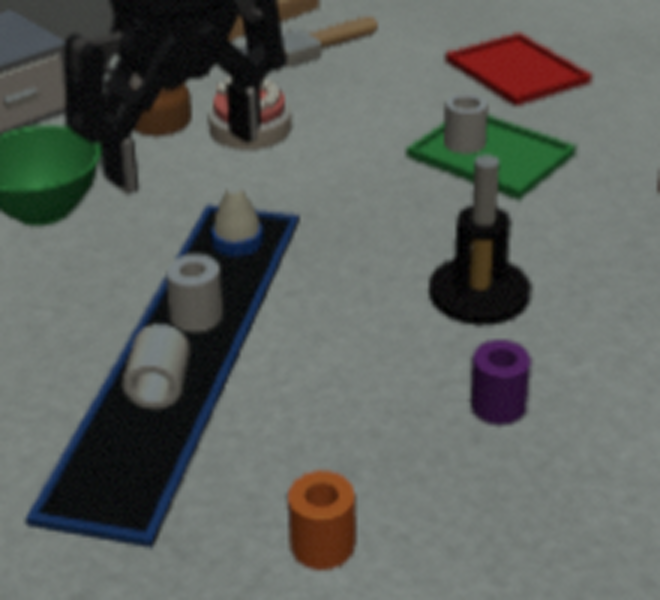

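The first sleeve stands in the green tray (crop 465,120). The tight-looking sleeve is next.

>>> {"fn": "drive_tool", "kwargs": {
  "increments": [
    {"dx": 0.0005,"dy": 0.002,"dz": 0.03,"spin": 0,"gripper": 0.065},
    {"dx": 0,"dy": 0,"dz": 0.034,"spin": 0,"gripper": 0.065},
    {"dx": 0,"dy": 0,"dz": 0.03,"spin": 0,"gripper": 0.065},
    {"dx": 0,"dy": 0,"dz": 0,"spin": 0,"gripper": 0.065},
    {"dx": 0,"dy": 0,"dz": 0,"spin": 0,"gripper": 0.065}
  ]
}}

```text
time: 12.25
eef_pos: [0.5145, 0.2312, 0.0183]
eef_rot: [3.141, 0.001, 3.14]
wrist_force: [0.3, -0.4, -1.0]
opening: 0.0652
grasp_force: 0.0
```

>>> {"fn": "drive_tool", "kwargs": {
  "increments": [
    {"dx": 0,"dy": 0,"dz": 0,"spin": 0,"gripper": 0.03},
    {"dx": 0,"dy": 0,"dz": 0,"spin": 0,"gripper": 0.03},
    {"dx": 0,"dy": 0,"dz": 0,"spin": 0,"gripper": 0.03},
    {"dx": 0,"dy": 0,"dz": 0,"spin": 0,"gripper": 0.03}
  ]
}}

```text
time: 12.75
eef_pos: [0.5145, 0.2322, 0.0189]
eef_rot: [3.141, 0.002, -3.141]
wrist_force: [-1.8, -1.7, 6.4]
opening: 0.035
grasp_force: 29.6
```

>>> {"fn": "drive_tool", "kwargs": {
  "increments": [
    {"dx": 0,"dy": 0,"dz": -0.04,"spin": 0,"gripper": 0.03},
    {"dx": 0,"dy": 0,"dz": -0.055,"spin": 0,"gripper": 0.03},
    {"dx": 0,"dy": -0.04,"dz": -0.045,"spin": 0,"gripper": 0.03},
    {"dx": 0,"dy": -0.055,"dz": 0,"spin": 0,"gripper": 0.03},
    {"dx": 0,"dy": -0.055,"dz": 0,"spin": 0,"gripper": 0.03}
  ]
}}

```text
time: 13.38
eef_pos: [0.514, 0.0807, 0.1589]
eef_rot: [3.141, 0.003, -3.14]
wrist_force: [0.3, -1.1, -0.2]
opening: 0.035
grasp_force: 30.3
```

>>> {"fn": "drive_tool", "kwargs": {
  "increments": [
    {"dx": 0.01,"dy": -0.055,"dz": 0,"spin": 0,"gripper": 0.03},
    {"dx": 0.01,"dy": -0.055,"dz": 0,"spin": 0,"gripper": 0.03},
    {"dx": 0.01,"dy": -0.055,"dz": 0,"spin": 0,"gripper": 0.03},
    {"dx": 0.02,"dy": -0.055,"dz": 0,"spin": 0,"gripper": 0.03},
    {"dx": 0.02,"dy": -0.055,"dz": 0,"spin": 0,"gripper": 0.03}
  ]
}}

```text
time: 14.0
eef_pos: [0.443, -0.1948, 0.158]
eef_rot: [-3.141, 0.001, -3.141]
wrist_force: [1.0, -0.5, -0.2]
opening: 0.0351
grasp_force: 30.3
```

>>> {"fn": "drive_tool", "kwargs": {
  "increments": [
    {"dx": 0.013,"dy": -0.055,"dz": 0.01,"spin": 0,"gripper": 0.03},
    {"dx": 0.01,"dy": -0.04,"dz": 0.02,"spin": 0,"gripper": 0.03},
    {"dx": 0,"dy": -0.023,"dz": 0.022,"spin": 0,"gripper": 0.03},
    {"dx": 0,"dy": 0,"dz": 0,"spin": 0,"gripper": 0.03},
    {"dx": 0,"dy": 0,"dz": 0,"spin": 0,"gripper": 0.03}
  ]
}}

```text
time: 14.62
eef_pos: [0.4211, -0.3101, 0.1058]
eef_rot: [3.141, 0.001, -3.14]
wrist_force: [0.2, 0.7, 0.1]
opening: 0.035
grasp_force: 30.3
```

>>> {"fn": "drive_tool", "kwargs": {
  "increments": [
    {"dx": 0,"dy": 0,"dz": 0,"spin": 0,"gripper": 0.03},
    {"dx": 0,"dy": 0,"dz": 0,"spin": 0,"gripper": 0.03}
  ]
}}

```text
time: 14.88
eef_pos: [0.4213, -0.3104, 0.106]
eef_rot: [-3.141, 0.001, -3.14]
wrist_force: [-0.0, 0.4, -0.7]
opening: 0.0348
grasp_force: 30.3
```

>>> {"fn": "drive_tool", "kwargs": {
  "increments": [
    {"dx": -0.001,"dy": 0,"dz": 0.015,"spin": 0,"gripper": 0.03},
    {"dx": 0,"dy": 0,"dz": 0.01,"spin": 0,"gripper": 0.03},
    {"dx": 0,"dy": 0,"dz": 0.006,"spin": 0,"gripper": 0.03},
    {"dx": 0,"dy": 0,"dz": 0,"spin": 0,"gripper": 0.03}
  ]
}}

```text
time: 15.38
eef_pos: [0.4209, -0.3108, 0.0733]
eef_rot: [3.141, -0.001, -3.141]
wrist_force: [0.6, 0.4, -1.5]
opening: 0.0351
grasp_force: 30.3
```

>>> {"fn": "drive_tool", "kwargs": {
  "increments": [
    {"dx": 0,"dy": 0,"dz": 0.004,"spin": 0,"gripper": 0.03},
    {"dx": 0,"dy": 0,"dz": 0.003,"spin": 0,"gripper": 0.03},
    {"dx": 0,"dy": 0,"dz": 0,"spin": 0,"gripper": 0.03},
    {"dx": 0,"dy": 0,"dz": 0,"spin": 0,"gripper": 0.03}
  ]
}}

```text
time: 15.88
eef_pos: [0.4216, -0.3112, 0.0673]
eef_rot: [-3.142, 0.0, -3.141]
wrist_force: [-0.5, -0.1, -0.9]
opening: 0.0349
grasp_force: 30.3
```

>>> {"fn": "drive_tool", "kwargs": {
  "increments": [
    {"dx": 0,"dy": 0,"dz": 0,"spin": 0,"gripper": 0.046},
    {"dx": 0,"dy": 0,"dz": 0.003,"spin": 0,"gripper": 0.046},
    {"dx": 0,"dy": 0,"dz": 0,"spin": 0,"gripper": 0.046},
    {"dx": 0,"dy": 0,"dz": 0,"spin": 0,"gripper": 0.046}
  ]
}}

```text
time: 16.38
eef_pos: [0.4215, -0.3111, 0.0642]
eef_rot: [3.142, -0.0, -3.141]
wrist_force: [-0.3, 0.5, 0.5]
opening: 0.0458
grasp_force: 0.0
```

Run:
```python
from h import *
s=snap('side')
cv2.imwrite('pics/g2.png',cv2.resize(s['image'][135:210,410:490],None,fx=5,fy=5,interpolation=cv2.INTER_CUBIC))
```

```text
(no output)
```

View pics/g2.png

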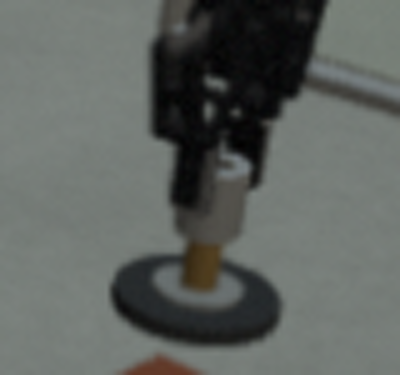

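The sleeve, released, hangs on the step (crop 210,240) with the pin visible below it, so it is tight and goes to the red tray.

>>> {"fn": "drive_tool", "kwargs": {
  "increments": [
    {"dx": 0,"dy": 0,"dz": 0,"spin": 0,"gripper": 0.03},
    {"dx": 0,"dy": 0,"dz": 0,"spin": 0,"gripper": 0.03},
    {"dx": 0,"dy": 0,"dz": 0,"spin": 0,"gripper": 0.03},
    {"dx": 0,"dy": 0,"dz": -0.02,"spin": 0,"gripper": 0.03},
    {"dx": 0,"dy": 0,"dz": -0.03,"spin": 0,"gripper": 0.03}
  ]
}}

```text
time: 17.05
eef_pos: [0.4206, -0.3105, 0.1138]
eef_rot: [3.14, -0.002, -3.141]
wrist_force: [-0.3, -0.7, -1.3]
opening: 0.035
grasp_force: 30.1
```

>>> {"fn": "drive_tool", "kwargs": {
  "increments": [
    {"dx": -0.03,"dy": 0.016,"dz": 0,"spin": 0,"gripper": 0.03},
    {"dx": -0.045,"dy": 0.022,"dz": 0,"spin": 0,"gripper": 0.03},
    {"dx": -0.045,"dy": 0.022,"dz": 0,"spin": 0,"gripper": 0.03},
    {"dx": -0.045,"dy": 0.022,"dz": 0,"spin": 0,"gripper": 0.03},
    {"dx": -0.0265,"dy": 0.014,"dz": 0,"spin": 0,"gripper": 0.03}
  ]
}}

```text
time: 17.68
eef_pos: [0.6153, -0.2127, 0.1139]
eef_rot: [3.141, 0.001, -3.139]
wrist_force: [0.1, 0.0, -0.2]
opening: 0.035
grasp_force: 30.1
```

>>> {"fn": "drive_tool", "kwargs": {
  "increments": [
    {"dx": 0,"dy": 0,"dz": 0.025,"spin": 0,"gripper": 0.03},
    {"dx": 0,"dy": 0,"dz": 0.025,"spin": 0,"gripper": 0.03},
    {"dx": 0,"dy": 0,"dz": 0,"spin": 0,"gripper": 0.03},
    {"dx": 0,"dy": 0,"dz": 0,"spin": 0,"gripper": 0.03}
  ]
}}

```text
time: 18.18
eef_pos: [0.6133, -0.2153, 0.0648]
eef_rot: [-3.141, 0.001, -3.142]
wrist_force: [-1.5, -0.9, -0.3]
opening: 0.0352
grasp_force: 30.1
```

>>> {"fn": "drive_tool", "kwargs": {
  "increments": [
    {"dx": 0,"dy": 0,"dz": 0.025,"spin": 0,"gripper": 0.03},
    {"dx": 0,"dy": 0,"dz": 0.01,"spin": 0,"gripper": 0.03},
    {"dx": 0,"dy": 0,"dz": 0.0055,"spin": 0,"gripper": 0.03},
    {"dx": 0,"dy": 0,"dz": 0,"spin": 0,"gripper": 0.03},
    {"dx": 0,"dy": 0,"dz": 0,"spin": 0,"gripper": 0.03}
  ]
}}

```text
time: 18.8
eef_pos: [0.6135, -0.2153, 0.0245]
eef_rot: [-3.141, 0.001, -3.141]
wrist_force: [0.5, -1.7, -0.3]
opening: 0.0347
grasp_force: 30.1
```

>>> {"fn": "drive_tool", "kwargs": {
  "increments": [
    {"dx": 0,"dy": 0,"dz": 0,"spin": 0,"gripper": 0.05},
    {"dx": 0,"dy": 0,"dz": 0,"spin": 0,"gripper": 0.07},
    {"dx": 0,"dy": 0,"dz": 0,"spin": 0,"gripper": 0.085},
    {"dx": 0,"dy": 0,"dz": -0.02,"spin": 0,"gripper": 0.085},
    {"dx": 0,"dy": 0,"dz": -0.05,"spin": 0,"gripper": 0.085}
  ]
}}

```text
time: 19.42
eef_pos: [0.6109, -0.2145, 0.0929]
eef_rot: [3.14, -0.005, -3.141]
wrist_force: [0.7, -1.0, 0.3]
opening: 0.0845
grasp_force: 0.0
```

>>> {"fn": "drive_tool", "kwargs": {
  "increments": [
    {"dx": 0,"dy": 0.03,"dz": -0.04,"spin": 0,"gripper": 0.085},
    {"dx": 0.02,"dy": 0.05,"dz": -0.02,"spin": 0,"gripper": 0.085},
    {"dx": 0.02,"dy": 0.055,"dz": 0,"spin": 0,"gripper": 0.085},
    {"dx": 0.02,"dy": 0.055,"dz": 0,"spin": 0,"gripper": 0.085},
    {"dx": 0.02,"dy": 0.055,"dz": 0,"spin": 0,"gripper": 0.085}
  ]
}}

```text
time: 20.05
eef_pos: [0.5328, 0.0316, 0.1556]
eef_rot: [3.142, 0.003, -3.141]
wrist_force: [0.6, 1.6, -0.4]
opening: 0.085
grasp_force: 0.0
```

>>> {"fn": "drive_tool", "kwargs": {
  "increments": [
    {"dx": 0.02,"dy": 0.055,"dz": 0,"spin": 0,"gripper": 0.085},
    {"dx": 0.02,"dy": 0.055,"dz": 0,"spin": 0,"gripper": 0.085},
    {"dx": 0.02,"dy": 0.055,"dz": 0,"spin": 0,"gripper": 0.085},
    {"dx": 0,"dy": 0.055,"dz": 0,"spin": 0,"gripper": 0.085},
    {"dx": 0,"dy": 0.04,"dz": 0,"spin": 0,"gripper": 0.085}
  ]
}}

```text
time: 20.68
eef_pos: [0.4726, 0.293, 0.1557]
eef_rot: [3.14, 0.002, -3.139]
wrist_force: [0.8, -0.4, -0.2]
opening: 0.0854
grasp_force: 0.0
```

>>> {"fn": "drive_tool", "kwargs": {
  "increments": [
    {"dx": 0,"dy": 0,"dz": 0,"spin": -0.17,"gripper": 0.085},
    {"dx": 0,"dy": 0,"dz": 0,"spin": -0.17,"gripper": 0.085},
    {"dx": 0,"dy": 0,"dz": 0,"spin": -0.17,"gripper": 0.085},
    {"dx": 0,"dy": 0,"dz": 0,"spin": -0.17,"gripper": 0.085},
    {"dx": 0,"dy": 0,"dz": 0,"spin": -0.137,"gripper": 0.085}
  ]
}}

```text
time: 21.3
eef_pos: [0.4734, 0.2899, 0.1553]
eef_rot: [-3.14, 0.001, -2.32]
wrist_force: [0.3, -0.3, 0.3]
opening: 0.085
grasp_force: 0.0
```

>>> {"fn": "drive_tool", "kwargs": {
  "increments": [
    {"dx": 0,"dy": 0,"dz": 0,"spin": 0,"gripper": 0.085},
    {"dx": 0,"dy": 0,"dz": 0,"spin": 0,"gripper": 0.085},
    {"dx": 0,"dy": 0,"dz": 0,"spin": 0,"gripper": 0.085}
  ]
}}

```text
time: 21.68
eef_pos: [0.473, 0.2899, 0.1541]
eef_rot: [-3.141, 0.0, -2.326]
wrist_force: [0.2, -0.6, -0.0]
opening: 0.0849
grasp_force: 0.0
```

Run:
```python
from h import *
s=load('side')
s2=dict(s)
for z in (.112,.125):
  for y in (-.05,.05): print(z,y,np.round(proj(s,(.5147-.0,.2287+y,z)),1))
c=snap('top');s=snap('side');print(sensors.get_state())
cv2.imwrite('pics/s3.png',cv2.resize(s['image'][150:330,200:480],None,fx=2.8,fy=2.8,interpolation=cv2.INTER_CUBIC))
```

```text
0.112 -0.05 [282.9 210.3]
0.112 0.05 [240.5 229. ]
0.125 -0.05 [282.7 204.6]
0.125 0.05 [239.8 223. ]
{'time': 21.775, 'qpos': array([-0.22586256,  0.43006773, -0.46511648,  1.86215678,  0.24039105,
        0.9044976 ,  1.58304913]), 'qvel': array([ 0.00089936,  0.00370958, -0.00145622,  0.00113877,  0.0001652 ,
       -0.00173013,  0.00424255]), 'tau': array([ 3.56590329e-02, -4.82578647e+01, -5.24348259e+00, -2.42779613e+01,
        1.20374197e-02,  3.51366849e-03, -1.42895209e-02]), 'eef_pos': array([0.47285382, 0.28989016, 0.15389518]), 'eef_rot': array([-3.14142352e+00,  5.79654555e-05, -2.32517889e+00]), 'wrist_force': array([-0.58368918,  0.1227912 ,  0.18143265]), 'moment': array([-0.02708705,  0.01672555, -0.002169  ]), 'grasp_force': 0.0, 'opening': 0.08480064357938591}
```

View pics/s3.png

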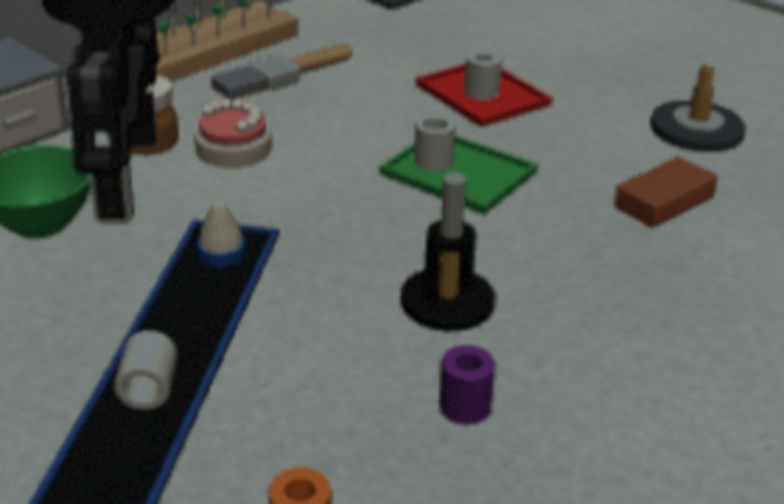

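Both gauged sleeves stand in their trays (crop 435,145 and 483,78). The lying sleeve is at (145,370). Next I straddle it along its axis and tip it up.

>>> {"fn": "drive_tool", "kwargs": {
  "increments": [
    {"dx": 0,"dy": 0.0235,"dz": 0.03,"spin": 0,"gripper": 0.085},
    {"dx": 0,"dy": 0,"dz": 0.04,"spin": 0,"gripper": 0.085},
    {"dx": 0,"dy": 0,"dz": 0.04,"spin": 0,"gripper": 0.085},
    {"dx": 0,"dy": 0,"dz": 0.024,"spin": 0,"gripper": 0.085},
    {"dx": 0,"dy": 0,"dz": 0,"spin": 0,"gripper": 0.085}
  ]
}}

```text
time: 22.4
eef_pos: [0.4547, 0.3051, 0.0183]
eef_rot: [3.141, -0.003, -2.325]
wrist_force: [0.9, -0.5, 0.9]
opening: 0.0848
grasp_force: 0.1
```

>>> {"fn": "drive_tool", "kwargs": {
  "increments": [
    {"dx": 0,"dy": 0.001,"dz": 0,"spin": 0,"gripper": 0.085},
    {"dx": 0,"dy": 0.002,"dz": 0,"spin": 0,"gripper": 0.085},
    {"dx": 0,"dy": 0.002,"dz": -0.001,"spin": 0,"gripper": 0.085},
    {"dx": 0,"dy": 0.003,"dz": -0.002,"spin": 0,"gripper": 0.085},
    {"dx": 0,"dy": 0.003,"dz": -0.002,"spin": 0,"gripper": 0.085}
  ]
}}

```text
time: 23.02
eef_pos: [0.4477, 0.3138, 0.0252]
eef_rot: [-3.142, 0.001, -2.324]
wrist_force: [-1.0, 0.2, -0.9]
opening: 0.085
grasp_force: 0.2
```

Run:
```python
from h import *
c=snap('top');s=snap('side');print(sensors.get_state()['eef_pos'])
a=cv2.resize(s['image'][200:330,210:320],None,fx=4,fy=4,interpolation=cv2.INTER_CUBIC)
b=cv2.resize(c['image'][200:290,160:245],None,fx=4,fy=4,interpolation=cv2.INTER_CUBIC)
o=np.zeros((520,790,3),np.uint8);o[:,:440]=a;o[:360,450:790]=b
cv2.imwrite('pics/t1.png',o)
```

```text
[0.44751412 0.31410711 0.02519351]
```

View pics/t1.png

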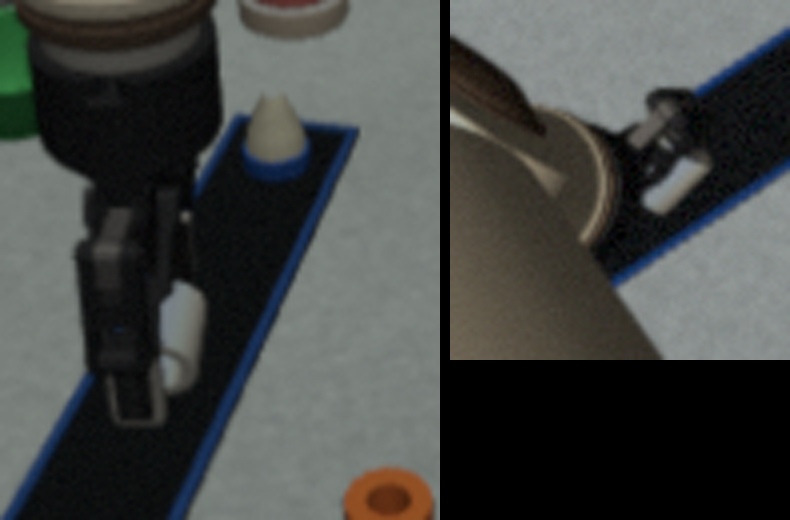

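The view shows finger A at the tube's far end and the tube between the fingers at (180,340). I'll track its tilt from depth data instead of pictures.

```bash
cat > cl.py <<'E'
from h import *
def cloud(n,box=(.36,.6,.2,.46),zr=(.006,.075)):
    c=load(n); H,W=c['depth'].shape; P=[]
    im=c['image'].astype(int)
    for v in range(150,H):
        for u in range(120,330):
            if c['depth'][v,u]<=0: continue
            p=im[v,u]
            if p.min()<75 or p.max()-p.min()>45: continue
            X=bydepth(c,u,v)
            if box[0]<X[0]<box[1] and box[2]<X[1]<box[3] and zr[0]<X[2]<zr[1]: P.append(np.r_[X,u,v])
    return np.array(P)
def lane(X):
    a=-.9547+0; d=np.array([np.cos(2.3876),np.sin(2.3876)]); q=X[:,:2]-[.4715,.2919]
    return np.c_[q@d, q@[-d[1],d[0]], X[:,2]]
if __name__=='__main__':
    for n in('side','top'):
        P=cloud(n)
        if len(P)==0: print(n,'none'); continue
        q=lane(P)*1000; print(n,len(q),q.min(0).round(),q.max(0).round(),q.mean(0).round(1))
        for s in range(-30,80,6):
            k=(q[:,0]>=s)&(q[:,0]<s+6)&(abs(q[:,1])<40)
            if k.sum(): print(s,k.sum(),'z',np.percentile(q[k,2],[0,50,90,100]).round(),'t',q[k,1].min().round(),q[k,1].max().round())
E
python3 cl.py
```

```text
side 215 [ -14. -184.    6.] [76. 15. 54.] [13.3 -7.  29.9]
-12 9 z [29. 38. 42. 42.] t 4.0 14.0
-6 19 z [28. 38. 42. 42.] t 3.0 15.0
0 24 z [29. 39. 41. 42.] t 0.0 14.0
6 33 z [10. 36. 41. 42.] t -4.0 15.0
12 35 z [ 8. 33. 40. 42.] t -3.0 14.0
18 34 z [ 9. 33. 38. 40.] t -0.0 14.0
24 35 z [ 9. 31. 37. 38.] t 1.0 14.0
30 4 z [32. 33. 35. 35.] t 3.0 7.0
72 1 z [54. 54. 54. 54.] t 12.0 12.0
top 114 [ -62. -184.    6.] [79. 52. 56.] [ 9.6  0.9 32.1]
-12 8 z [31. 37. 51. 56.] t 11.0 16.0
-6 20 z [23. 38. 41. 42.] t -12.0 16.0
0 13 z [29. 37. 42. 42.] t 6.0 16.0
6 13 z [32. 35. 38. 39.] t 6.0 16.0
12 12 z [28. 36. 38. 40.] t 5.0 15.0
18 16 z [27. 34. 39. 39.] t 5.0 15.0
24 15 z [27. 36. 38. 39.] t 3.0 15.0
30 2 z [ 8. 19. 28. 30.] t 10.0 33.0
60 1 z [7. 7. 7. 7.] t 28.0 28.0
66 1 z [7. 7. 7. 7.] t 26.0 26.0
78 1 z [6. 6. 6. 6.] t 24.0 24.0
```

The tube slid about 10 mm, but its far end is already 4 mm up. I'll keep going along the tipping arc.

>>> {"fn": "drive_tool", "kwargs": {
  "increments": [
    {"dx": 0,"dy": 0.0035,"dz": -0.003,"spin": 0,"gripper": 0.085},
    {"dx": 0,"dy": 0.0037,"dz": -0.0027,"spin": 0,"gripper": 0.085},
    {"dx": 0,"dy": 0.004,"dz": -0.0024,"spin": 0,"gripper": 0.085},
    {"dx": 0,"dy": 0.0042,"dz": -0.002,"spin": 0,"gripper": 0.085}
  ]
}}

```text
time: 23.62
eef_pos: [0.4365, 0.3243, 0.0352]
eef_rot: [-3.141, 0.0, -2.324]
wrist_force: [1.3, -0.2, 1.1]
opening: 0.0852
grasp_force: 0.8
```

```bash
python3 - <<'E'
from h import *
snap('side');snap('top');print(sensors.get_state()['eef_pos'])
E
python3 cl.py
```

```text
[0.43626803 0.32475137 0.03532346]
side 264 [ -13. -183.    6.] [101.  15.  67.] [23.4 -5.9 34.8]
0 5 z [40. 45. 47. 48.] t 8.0 15.0
6 32 z [34. 46. 50. 51.] t 2.0 15.0
12 37 z [32. 45. 48. 51.] t -1.0 14.0
18 45 z [ 9. 41. 45. 47.] t -4.0 15.0
24 49 z [ 8. 36. 42. 44.] t -3.0 15.0
30 39 z [11. 34. 39. 40.] t -1.0 14.0
36 33 z [25. 32. 36. 38.] t -1.0 12.0
top 147 [ -66. -184.    6.] [104.  53.  61.] [17.1  0.3 33.9]
-12 2 z [26. 43. 57. 61.] t 1.0 7.0
-6 15 z [25. 29. 37. 58.] t -2.0 15.0
0 13 z [22. 38. 54. 58.] t 2.0 15.0
6 13 z [ 7. 43. 49. 54.] t 8.0 39.0
12 20 z [36. 46. 49. 50.] t -14.0 15.0
18 16 z [34. 41. 45. 47.] t 5.0 16.0
24 15 z [28. 37. 41. 42.] t 4.0 15.0
30 15 z [ 7. 37. 39. 42.] t 3.0 33.0
36 17 z [25. 33. 36. 38.] t -9.0 14.0
42 2 z [33. 35. 36. 37.] t 1.0 5.0
66 2 z [6. 6. 7. 7.] t 26.0 26.0
78 1 z [6. 6. 6. 6.] t 24.0 24.0
```

>>> {"fn": "drive_tool", "kwargs": {
  "increments": [
    {"dx": 0,"dy": 0.0044,"dz": -0.0015,"spin": 0,"gripper": 0.085},
    {"dx": 0,"dy": 0.0045,"dz": -0.001,"spin": 0,"gripper": 0.085},
    {"dx": 0,"dy": 0.0046,"dz": -0.0005,"spin": 0,"gripper": 0.085},
    {"dx": 0,"dy": 0.0046,"dz": 0,"spin": 0,"gripper": 0.085},
    {"dx": 0,"dy": 0.0045,"dz": 0,"spin": 0,"gripper": 0.085}
  ]
}}

```text
time: 24.35
eef_pos: [0.419, 0.3397, 0.0374]
eef_rot: [3.141, -0.001, -2.324]
wrist_force: [-0.2, 0.7, 0.2]
opening: 0.0853
grasp_force: 0.0
```

```bash
python3 - <<'E'
from h import *
snap('side');snap('top');print(sensors.get_state()['eef_pos'])
E
python3 cl.py
```

```text
[0.41887893 0.34000669 0.0375086 ]
side 101 [ -13. -185.    6.] [64. 15. 46.] [ 39.3 -18.   36.9]
30 23 z [22. 43. 44. 44.] t -5.0 10.0
36 11 z [30. 43. 45. 46.] t 4.0 13.0
42 12 z [40. 43. 44. 44.] t 10.0 15.0
48 13 z [39. 42. 43. 44.] t 7.0 14.0
54 16 z [39. 42. 43. 44.] t 1.0 11.0
60 11 z [38. 41. 42. 43.] t 2.0 8.0
top 79 [ -70. -184.    6.] [128.  54.  70.] [ 35.6 -12.8  30.8]
6 1 z [7. 7. 7. 7.] t 38.0 38.0
12 1 z [7. 7. 7. 7.] t 37.0 37.0
24 3 z [ 8. 56. 66. 69.] t 12.0 35.0
30 5 z [ 6. 42. 44. 45.] t 10.0 33.0
36 11 z [38. 44. 45. 45.] t -16.0 17.0
42 8 z [ 6. 42. 45. 47.] t -14.0 37.0
48 9 z [39. 41. 43. 43.] t 8.0 16.0
54 14 z [10. 41. 43. 44.] t -8.0 29.0
66 1 z [7. 7. 7. 7.] t 26.0 26.0
```

Run:
```python
from cl import *
from scipy.optimize import least_squares
for n in('side','top'):
    q=lane(cloud(n,zr=(.039,.048)))*1000; q=q[(q[:,0]>20)&(q[:,0]<75)&(abs(q[:,1])<25)]
    r=least_squares(lambda p:np.maximum(np.maximum(np.hypot(q[:,0]-p[0],q[:,1]-p[1])-18,11.2-np.hypot(q[:,0]-p[0],q[:,1]-p[1])),0)+.02*np.abs(np.hypot(q[:,0]-p[0],q[:,1]-p[1])-14.6),[47,0],loss='soft_l1')
    print(n,len(q),r.x,r.cost)
```

```text
side 76 [46.70861125 -1.99411461] 0.051173908381514144
top 38 [43.88230438 -0.4072579 ] 0.023593879118936956
```

It is upright (flat top at 43 mm). Now grasp it.

>>> {"fn": "drive_tool", "kwargs": {
  "increments": [
    {"dx": -0.002,"dy": -0.012,"dz": -0.004,"spin": 0,"gripper": 0.085},
    {"dx": 0,"dy": -0.013,"dz": 0,"spin": 0,"gripper": 0.085},
    {"dx": 0,"dy": 0,"dz": 0.01,"spin": 0,"gripper": 0.085},
    {"dx": 0,"dy": 0,"dz": 0.013,"spin": 0,"gripper": 0.085},
    {"dx": 0,"dy": 0,"dz": 0,"spin": 0,"gripper": 0.065}
  ]
}}

```text
time: 25.08
eef_pos: [0.438, 0.3232, 0.0171]
eef_rot: [3.141, -0.003, -2.324]
wrist_force: [-0.2, -0.3, -0.5]
opening: 0.0695
grasp_force: 0.0
```

>>> {"fn": "drive_tool", "kwargs": {
  "increments": [
    {"dx": 0,"dy": 0,"dz": 0,"spin": 0,"gripper": 0.03},
    {"dx": 0,"dy": 0,"dz": 0,"spin": 0,"gripper": 0.03},
    {"dx": 0,"dy": 0,"dz": 0,"spin": 0,"gripper": 0.03},
    {"dx": 0,"dy": 0,"dz": 0,"spin": 0,"gripper": 0.03}
  ]
}}

```text
time: 25.58
eef_pos: [0.4397, 0.3242, 0.0192]
eef_rot: [3.142, 0.001, -2.324]
wrist_force: [-0.5, 0.2, 1.4]
opening: 0.0341
grasp_force: 30.3
```

Run:
```python
from cl import *
snap('side')
q=lane(cloud('side'))*1000; print(len(q),q.min(0),q.max(0))
s=sensors.get_state();print(s['eef_pos'],s['eef_rot'],s['qpos'])
q=q[(abs(q[:,1])<25)&(q[:,0]>20)&(q[:,0]<75)]; print(len(q),q.min(0),q.max(0))
```

```text
87 [ -12.94581479 -183.81096002    6.01592664] [101.56465727  15.16230645  44.68438808]
[0.43971908 0.32422539 0.01918102] [ 3.14153072e+00  7.87587379e-04 -2.32413886e+00] [-0.37944639  0.62205369 -0.38388919  1.94513314  0.37244423  0.64264844
  1.38868784]
64 [27.65472832 -6.46483292  6.82637879] [64.10803424 15.16230645 44.68438808]
```

>>> {"fn": "drive_tool", "kwargs": {
  "increments": [
    {"dx": 0,"dy": 0,"dz": -0.03,"spin": 0,"gripper": 0.03},
    {"dx": 0,"dy": 0,"dz": -0.055,"spin": 0,"gripper": 0.03},
    {"dx": 0,"dy": 0,"dz": -0.055,"spin": 0,"gripper": 0.03},
    {"dx": 0,"dy": 0,"dz": 0,"spin": 0.17,"gripper": 0.03},
    {"dx": 0,"dy": 0,"dz": 0,"spin": 0.17,"gripper": 0.03}
  ]
}}

```text
time: 26.25
eef_pos: [0.44, 0.3237, 0.1598]
eef_rot: [-3.141, 0.002, -2.67]
wrist_force: [0.1, 0.2, -1.3]
opening: 0.0339
grasp_force: 30.3
```

>>> {"fn": "drive_tool", "kwargs": {
  "increments": [
    {"dx": 0,"dy": 0,"dz": 0,"spin": 0.17,"gripper": 0.03},
    {"dx": 0,"dy": 0,"dz": 0,"spin": 0.17,"gripper": 0.03},
    {"dx": 0,"dy": 0,"dz": 0,"spin": 0.137,"gripper": 0.03},
    {"dx": 0,"dy": 0,"dz": 0,"spin": 0,"gripper": 0.03}
  ]
}}

```text
time: 26.75
eef_pos: [0.4393, 0.3236, 0.1587]
eef_rot: [-3.141, -0.0, -3.14]
wrist_force: [-0.3, -0.0, -1.2]
opening: 0.034
grasp_force: 30.2
```

>>> {"fn": "drive_tool", "kwargs": {
  "increments": [
    {"dx": -0.01,"dy": -0.05,"dz": 0,"spin": 0,"gripper": 0.03},
    {"dx": -0.01,"dy": -0.055,"dz": 0,"spin": 0,"gripper": 0.03},
    {"dx": 0,"dy": -0.055,"dz": 0,"spin": 0,"gripper": 0.03},
    {"dx": 0,"dy": -0.055,"dz": 0,"spin": 0,"gripper": 0.03},
    {"dx": 0,"dy": -0.055,"dz": 0,"spin": 0,"gripper": 0.03}
  ]
}}

```text
time: 27.38
eef_pos: [0.4594, 0.052, 0.1589]
eef_rot: [-3.142, 0.0, -3.138]
wrist_force: [1.0, 0.1, -0.9]
opening: 0.0339
grasp_force: 30.3
```

>>> {"fn": "drive_tool", "kwargs": {
  "increments": [
    {"dx": 0,"dy": -0.055,"dz": 0,"spin": 0,"gripper": 0.03},
    {"dx": 0,"dy": -0.055,"dz": 0,"spin": 0,"gripper": 0.03},
    {"dx": 0.01,"dy": -0.055,"dz": 0,"spin": 0,"gripper": 0.03},
    {"dx": 0.01,"dy": -0.055,"dz": 0,"spin": 0,"gripper": 0.03},
    {"dx": 0.01,"dy": -0.055,"dz": 0,"spin": 0,"gripper": 0.03}
  ]
}}

```text
time: 28.0
eef_pos: [0.4292, -0.2228, 0.159]
eef_rot: [-3.141, 0.0, -3.138]
wrist_force: [0.8, -0.3, -0.4]
opening: 0.0337
grasp_force: 30.3
```

>>> {"fn": "drive_tool", "kwargs": {
  "increments": [
    {"dx": 0.008,"dy": -0.05,"dz": 0.02,"spin": 0,"gripper": 0.03},
    {"dx": 0,"dy": -0.04,"dz": 0.03,"spin": 0,"gripper": 0.03},
    {"dx": 0,"dy": 0,"dz": 0,"spin": 0,"gripper": 0.03},
    {"dx": 0,"dy": 0,"dz": 0,"spin": 0,"gripper": 0.03},
    {"dx": 0,"dy": 0,"dz": 0,"spin": 0,"gripper": 0.03}
  ]
}}

```text
time: 28.62
eef_pos: [0.4227, -0.3099, 0.1096]
eef_rot: [3.141, 0.001, -3.138]
wrist_force: [-0.5, 1.2, -0.4]
opening: 0.0338
grasp_force: 30.4
```

Run:
```python
from h import *
s=snap('side');e=sensors.get_state()['eef_pos'];print(e)
p=np.array([proj(s,(e[0]+.018*np.cos(a),e[1]+.018*np.sin(a),e[2]-.0160)) for a in np.linspace(0,6.28,90)])
print(p.min(0),p.max(0))
im=s['image'].astype(int); v1=int(p[:,1].max()); 
for v in range(v1-14,v1+4): 
    print(v,' '.join(f'{im[v,u].mean():.0f}' for u in range(int(p[:,0].min())-4,int(p[:,0].max())+5)))
```

```text
[ 0.42271477 -0.31000939  0.1096451 ]
[446.10279054 161.89743514] [460.20706616 167.48997878]
153 125 125 123 122 112 71 22 13 11 8 10 25 47 59 73 102 106 108 103 96 82 75 108
154 124 123 122 121 107 65 21 14 6 8 13 29 50 59 67 87 91 92 86 79 67 83 115
155 123 123 123 121 105 62 17 9 11 11 16 35 49 53 64 80 83 83 81 77 70 88 117
156 123 122 122 121 93 45 14 18 14 4 17 36 51 53 73 80 83 82 80 75 72 96 117
157 123 123 122 120 91 41 18 16 12 8 18 44 54 55 74 81 81 83 79 78 91 114 120
158 123 124 123 119 88 36 12 8 10 9 20 47 57 53 74 80 81 82 78 81 106 119 120
159 125 124 125 121 95 52 31 18 15 17 26 48 57 59 77 81 82 80 79 85 116 122 121
160 123 123 123 122 104 70 51 47 42 36 44 50 62 65 77 81 81 81 80 90 119 123 123
161 122 122 123 120 108 76 54 51 53 52 51 53 61 74 80 82 82 79 79 92 119 123 123
162 122 123 121 119 102 69 52 56 61 61 63 68 75 79 80 80 81 79 80 104 121 122 122
163 123 124 122 121 97 63 54 55 62 66 70 73 76 79 81 81 80 78 82 108 123 124 124
164 121 123 122 119 104 74 54 58 63 65 70 74 75 80 81 82 80 76 82 115 123 124 122
165 121 120 120 121 119 99 74 65 65 68 72 75 77 80 79 81 78 79 87 118 121 121 120
166 121 121 122 122 122 119 110 93 80 76 75 76 78 80 83 82 80 82 96 120 123 121 121
167 122 120 120 120 120 122 122 118 109 104 94 90 92 93 94 99 98 115 118 122 123 122 123
168 122 121 120 120 120 120 121 121 118 120 118 118 119 118 119 119 118 121 121 123 121 121 123
169 120 122 122 120 119 120 118 119 119 119 120 122 121 122 121 121 121 120 122 123 122 119 120
170 121 120 120 120 120 120 118 119 119 122 120 121 122 123 122 122 120 121 120 120 121 121 121
```

>>> {"fn": "drive_tool", "kwargs": {
  "increments": [
    {"dx": 0.001,"dy": -0.001,"dz": 0.015,"spin": 0,"gripper": 0.03},
    {"dx": 0,"dy": 0,"dz": 0.01,"spin": 0,"gripper": 0.03},
    {"dx": 0,"dy": 0,"dz": 0.006,"spin": 0,"gripper": 0.03},
    {"dx": 0,"dy": 0,"dz": 0.005,"spin": 0,"gripper": 0.03},
    {"dx": 0,"dy": 0,"dz": 0,"spin": 0,"gripper": 0.03}
  ]
}}

```text
time: 29.3
eef_pos: [0.4205, -0.312, 0.0723]
eef_rot: [3.141, -0.001, -3.141]
wrist_force: [-0.2, 0.8, -0.4]
opening: 0.0341
grasp_force: 30.4
```

>>> {"fn": "drive_tool", "kwargs": {
  "increments": [
    {"dx": 0,"dy": 0,"dz": 0.005,"spin": 0,"gripper": 0.03},
    {"dx": 0,"dy": 0,"dz": 0.005,"spin": 0,"gripper": 0.03},
    {"dx": 0,"dy": 0,"dz": 0.004,"spin": 0,"gripper": 0.03},
    {"dx": 0,"dy": 0,"dz": 0,"spin": 0,"gripper": 0.03}
  ]
}}

```text
time: 29.8
eef_pos: [0.421, -0.3117, 0.0585]
eef_rot: [3.141, 0.0, -3.141]
wrist_force: [1.9, 2.2, -1.6]
opening: 0.0337
grasp_force: 30.4
```

>>> {"fn": "drive_tool", "kwargs": {
  "increments": [
    {"dx": -0.001,"dy": 0.001,"dz": 0.004,"spin": 0,"gripper": 0.03},
    {"dx": 0,"dy": 0,"dz": 0.008,"spin": 0,"gripper": 0.03},
    {"dx": 0,"dy": 0,"dz": 0.008,"spin": 0,"gripper": 0.03},
    {"dx": 0,"dy": 0,"dz": 0.004,"spin": 0,"gripper": 0.03},
    {"dx": 0,"dy": 0,"dz": 0,"spin": 0,"gripper": 0.03}
  ]
}}

```text
time: 30.42
eef_pos: [0.4213, -0.311, 0.0343]
eef_rot: [3.141, -0.001, -3.141]
wrist_force: [0.4, 0.0, -0.4]
opening: 0.0337
grasp_force: 30.5
```

>>> {"fn": "drive_tool", "kwargs": {
  "increments": [
    {"dx": 0,"dy": 0,"dz": 0,"spin": 0,"gripper": 0.046},
    {"dx": 0,"dy": 0,"dz": 0,"spin": 0,"gripper": 0.046},
    {"dx": 0,"dy": 0,"dz": 0,"spin": 0,"gripper": 0.046}
  ]
}}

```text
time: 30.8
eef_pos: [0.4219, -0.3113, 0.0351]
eef_rot: [-3.141, 0.0, -3.141]
wrist_force: [0.5, -0.6, 0.6]
opening: 0.0459
grasp_force: 0.0
```

>>> {"fn": "drive_tool", "kwargs": {
  "increments": [
    {"dx": 0,"dy": 0,"dz": 0,"spin": 0,"gripper": 0.03},
    {"dx": 0,"dy": 0,"dz": 0,"spin": 0,"gripper": 0.03},
    {"dx": 0,"dy": 0,"dz": 0,"spin": 0,"gripper": 0.03}
  ]
}}

```text
time: 31.18
eef_pos: [0.422, -0.3114, 0.0352]
eef_rot: [-3.141, 0.001, -3.141]
wrist_force: [-0.6, 0.2, 4.2]
opening: 0.0337
grasp_force: 30.5
```

>>> {"fn": "drive_tool", "kwargs": {
  "increments": [
    {"dx": 0,"dy": 0,"dz": -0.02,"spin": 0,"gripper": 0.03},
    {"dx": 0,"dy": 0,"dz": -0.03,"spin": 0,"gripper": 0.03},
    {"dx": 0,"dy": 0,"dz": -0.03,"spin": 0,"gripper": 0.03},
    {"dx": 0,"dy": 0,"dz": 0,"spin": 0,"gripper": 0.03}
  ]
}}

```text
time: 31.68
eef_pos: [0.4231, -0.3121, 0.1167]
eef_rot: [-3.139, 0.004, -3.141]
wrist_force: [1.3, 0.2, -1.8]
opening: 0.034
grasp_force: 31.8
```

>>> {"fn": "drive_tool", "kwargs": {
  "increments": [
    {"dx": -0.013,"dy": 0.038,"dz": 0,"spin": 0,"gripper": 0.03},
    {"dx": -0.017,"dy": 0.05,"dz": 0,"spin": 0,"gripper": 0.03},
    {"dx": -0.017,"dy": 0.05,"dz": 0,"spin": 0,"gripper": 0.03},
    {"dx": -0.017,"dy": 0.05,"dz": 0,"spin": 0,"gripper": 0.03},
    {"dx": -0.014,"dy": 0.04,"dz": 0,"spin": 0,"gripper": 0.03}
  ]
}}

```text
time: 32.3
eef_pos: [0.4991, -0.0805, 0.1135]
eef_rot: [3.141, -0.002, -3.14]
wrist_force: [-0.5, -0.7, -1.4]
opening: 0.0338
grasp_force: 31.8
```

>>> {"fn": "drive_tool", "kwargs": {
  "increments": [
    {"dx": 0,"dy": 0,"dz": 0.025,"spin": 0,"gripper": 0.03},
    {"dx": 0,"dy": 0,"dz": 0.025,"spin": 0,"gripper": 0.03},
    {"dx": 0,"dy": 0,"dz": 0,"spin": 0,"gripper": 0.03},
    {"dx": 0,"dy": 0,"dz": 0,"spin": 0,"gripper": 0.03}
  ]
}}

```text
time: 32.8
eef_pos: [0.4995, -0.0833, 0.0648]
eef_rot: [3.141, -0.001, 3.142]
wrist_force: [0.1, 0.1, -0.2]
opening: 0.0336
grasp_force: 31.7
```

>>> {"fn": "drive_tool", "kwargs": {
  "increments": [
    {"dx": 0,"dy": 0,"dz": 0.025,"spin": 0,"gripper": 0.03},
    {"dx": 0,"dy": 0,"dz": 0.01,"spin": 0,"gripper": 0.03},
    {"dx": 0,"dy": 0,"dz": 0.004,"spin": 0,"gripper": 0.03},
    {"dx": 0,"dy": 0,"dz": 0,"spin": 0,"gripper": 0.03},
    {"dx": 0,"dy": 0,"dz": 0,"spin": 0,"gripper": 0.03}
  ]
}}

```text
time: 33.42
eef_pos: [0.5002, -0.0832, 0.0265]
eef_rot: [-3.141, 0.001, -3.141]
wrist_force: [0.1, -0.4, -0.7]
opening: 0.0339
grasp_force: 31.8
```

>>> {"fn": "drive_tool", "kwargs": {
  "increments": [
    {"dx": 0,"dy": 0,"dz": 0,"spin": 0,"gripper": 0.05},
    {"dx": 0,"dy": 0,"dz": 0,"spin": 0,"gripper": 0.07},
    {"dx": 0,"dy": 0,"dz": 0,"spin": 0,"gripper": 0.085},
    {"dx": 0,"dy": 0,"dz": -0.02,"spin": 0,"gripper": 0.085},
    {"dx": 0,"dy": 0,"dz": -0.05,"spin": 0,"gripper": 0.085}
  ]
}}

```text
time: 34.05
eef_pos: [0.4974, -0.0829, 0.0946]
eef_rot: [3.141, -0.006, -3.141]
wrist_force: [0.5, 0.2, 0.8]
opening: 0.0849
grasp_force: 0.0
```

>>> {"fn": "drive_tool", "kwargs": {
  "increments": [
    {"dx": 0,"dy": 0,"dz": -0.05,"spin": 0,"gripper": 0.085},
    {"dx": 0,"dy": 0.05,"dz": 0,"spin": 0,"gripper": 0.085},
    {"dx": 0,"dy": 0.055,"dz": 0,"spin": 0,"gripper": 0.085},
    {"dx": 0,"dy": 0.055,"dz": 0,"spin": 0,"gripper": 0.085},
    {"dx": 0,"dy": 0.05,"dz": 0,"spin": 0,"gripper": 0.085}
  ]
}}

```text
time: 34.67
eef_pos: [0.4995, 0.1288, 0.1461]
eef_rot: [3.141, 0.001, -3.141]
wrist_force: [1.0, -0.4, 0.1]
opening: 0.085
grasp_force: 0.0
```

>>> {"fn": "drive_tool", "kwargs": {
  "increments": [
    {"dx": 0,"dy": 0.05,"dz": 0,"spin": 0,"gripper": 0.085},
    {"dx": 0,"dy": 0,"dz": 0,"spin": 0,"gripper": 0.085},
    {"dx": 0,"dy": 0,"dz": 0,"spin": 0,"gripper": 0.085},
    {"dx": 0,"dy": 0,"dz": 0,"spin": 0,"gripper": 0.085}
  ]
}}

```text
time: 35.17
eef_pos: [0.4998, 0.1751, 0.1457]
eef_rot: [-3.141, -0.0, 3.139]
wrist_force: [-0.1, 0.6, 0.3]
opening: 0.0849
grasp_force: 0.0
```

Run:
```python
from h import *
c=snap('top');im=c['image'].astype(int)
for nm,cx,cy in(('g',.525,-.079),('r',.613,-.215)):
    P=[]
    for v in range(120,280):
        for u in range(330,470):
            p=im[v,u]
            if c['depth'][v,u]>0 and p.max()-p.min()<50:
                X=bydepth(c,u,v)
                if abs(X[0]-cx)<.055 and abs(X[1]-cy)<.055 and X[2]>.03: P.append(X)
    P=np.array(P)*1000;print(nm,len(P))
    for k in ([P[P[:,0]>525],P[P[:,0]<=525]] if nm=='g' else [P]): print(len(k),k.min(0).round(),k.max(0).round(),np.median(k,0).round())
s=sensors.get_state();print(s['eef_pos'],s['time'],s['opening'])
```

```text
g 242
119 [532. -91.  31.] [566. -58.  48.] [549. -74.  43.]
123 [ 481. -100.   30.] [516. -65.  48.] [499. -82.  43.]
r 146
146 [ 595. -230.   31.] [ 629. -197.   49.] [ 612. -212.   43.]
[0.49983237 0.17511599 0.14577177] 35.225 0.0847692483375662
```

All three stand upright (tops about 44 mm) and inside their trays, so I'm handing in.

```bash
python3 -c "
from cell import workorder
print(workorder.sign_off())"
```

```text
the job is handed in; nothing more can be done
None
```

The job is handed in at about 35 s: all three sleeves were gauged one at a time and, by the last depth reading, stand upright and released, the two good ones in the green tray and the tight one in the red; sign-off gave no verdict.

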